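Make up the calibration kit and the sample kit for the next bomb-calorimeter firings

ROBOT

A 6-joint arm with a two-finger parallel gripper is mounted at the origin on a cart in front of the work surface, level with it; the furniture and walls round the work are solid. World frame = base frame: x ahead of the robot, y to its left, z up, the work surface at z = 0. Lengths are in m, angles in rad, forces in N, time in s.
With the tool pointing down it reaches from about 0.275 to 0.875 m from the base axis. Payload 12.5 kg.
Tool frame: the origin (TCP) lies at the very end of the fingers, on their centre line; the grasp point (between the pads) lies 19 mm behind it; z points along the fingers, y is the line along which they close (so a half turn about z gives the same grasp; the last joint's range is limited). The gripper opens to 85 mm and grips with 20 to 120 N. Pads are 22 mm wide; open, the fingers measure 114 mm over their backs; the gripper's body (76 mm by 85 mm) begins 54 mm behind the grasp point. The pads swing forward as they close: fully open they stand 13 mm farther back than shut.
Start: joints at [1.191, 0.351, 1.652, -0, 1.139, -0.085], TCP at [0.16, 0.526, 0.231] pointing down, gripper open.
Joint ranges: [-2.75, 2.75], [-0.79, 2.1], [0.01, 2.65], [-1.57, 4.71], [0.07, 3.14], [-2.87, 2.87]. Speed limits (rad/s): [2.22, 2.22, 2.79, 3.14, 3.14, 3.14].

INTERFACE

Orientations are given as a 3x3 rotation matrix whose columns are the frame's x, y, z axes.
In Python, from bench import manip gives the robot as it stands. Calls block until the motion is done:
- manip.move_ptp(position, orientation): joint-space move of the TCP to a pose.
- manip.move_l(position, attitude=None, max_speed=0.15): straight line of the TCP; attitude=None keeps the orientation; max_speed is the mean speed in m/s.
- manip.move_j(angles): joint-space move.
- manip.set_gripper(opening, effort=None): opening from 0.0 (shut) to 1.0 (fully open); effort is the grip in N (None keeps the last); returns when the fingers have stopped.
- manip.dwell(seconds).
- manip.inverse_kinematics(position, orientation): joint angles nearest the present ones, or None.
- manip.grab_frame(name): name is "scene" or "top"; returns (picture, depth): 400x640x3 uint8, red, green, blue; 400x640 float32, m along the optical axis (not along the pixel's ray), 0 where there is no reading.
- manip.get_calibration(name): a dict with "camera_matrix" (3x3 intrinsics, pixels), "R" (3x3) and "t" (3): a world point X has camera coordinates R X + t. Camera axes: x right, y down, z forward; pixel columns grow to the right and rows downward; lengths in m; the calibration is good to about 2 mm. A picture is of the moment at which its call begins. get_calibration takes no time and is no camera call.
A pose or a line that the arm cannot do raises manip.Unreachable and nothing moves.
- manip.sign_off(): hands the job in; it is judged then, once.
Trained networks look in the newest picture that a camera, given by its name, has taken for a name from the list of things; names that differ only in an ending like _2 or _b are one class to them, and where a whole thing is asked for, a point or a joint stands for the part that bears it (a point fixed in the world has none). Each returns a list of dicts, best first, with "confidence" (0 to 1); they miss things now and then, are a little off and sometimes report something else, mostly with a low value. They report only what shows in the picture. A call takes as long as a camera call.
- manip.look_for(camera, name): "at" ([x, y, z] in m, in world coordinates, good to about 4 mm: the middle of the surface that is visible of it).
Readings, each from a call of its own:
- manip.current_time(): time.
- manip.current_qpos(): joint angles.
- manip.current_joint_vel(): joint speeds.
- manip.current_joint_torque(): joint torques, N m.
- manip.current_ee_pos(): TCP position.
- manip.current_tcp_rot(): TCP orientation.
- manip.current_force(): force on the tool from outside, world axes, zero at the start.
- manip.current_ft_torque(): the same for the moment, N m.
- manip.current_grip_width(): opening from 0.0 (shut) to 1.0 (fully open).
- manip.current_grip_force(): force on a finger pad.
Only numpy, scipy, OpenCV 4.12 (cv2) and the standard library are available. Lean on these libraries where they do the work, as an engineer would, in place of code of your own. Each camera call takes 0.05 s, during which the arm holds its last target. There are 200 camera calls.

TASK

Make up the two kits for the next calorimeter firings: the calibration kit in the larger grey tray (the one with the upright pin) gets the tall white jar in its big well, one crucible in its small well and the red sealing ring over its pin; the sample kit in the smaller grey tray gets the shortest jar (clear, black cap) in its big well and the other crucible in its small well. Take the crucibles out of their holed block (either one may go to either tray) and leave every piece standing upright or lying flat in its place; lower the jars in gently, do not drop them. Leave the middle-sized clear jar with the yellow cap and the flat grease tin where they stand, and tip no jar over.

Things in the scene. Friction and masses are not known exactly. Their poses are not given: they have to be found in the camera images.
- calibration_tray: Larger grey tray, fixed, 125 (x) x 180 (y) x 16 mm high, 18 mm grip tabs at its y ends. Origin: centre of underside, z up. Round wells, floor 4 mm over the origin: jar well 76 mm wide at x 0, y -44 mm; crucible well 42 mm wide at x -33, y +40. Upright steel pin 9 mm thick (foot 15 mm wide, 4 mm high) at x +30, y +50, on a black disc, its tip 41 mm over the origin.
- sample_tray: Smaller grey tray without a pin, fixed, 92 (x) x 160 (y) x 16 mm high, 18 mm grip tabs at its y ends. Origin: centre of underside, z up. Round wells, floor 4 mm over the origin: jar well 70 mm wide at x 0, y -34 mm; crucible well 42 mm wide at x 0, y +46 mm.
- crucible_block: Grey block, fixed, 60 (x) by 150 (y) by 22 mm high, with a row of four holes along y (at y -54, -18, +18, +54 mm; 28 mm wide, floor 7 mm over the bench). Origin: centre of its underside. The two crucibles start in the holes at y +54 and y -18 mm.
- crucible_1: Steel crucible, loose cup 25 mm across the rim, tapering to 18 mm at its base, 26 mm high, 14 g. Starts in a hole of the block, its rim 11 mm above the block's top, to be gripped there across the rim. Origin: centre of its underside; z up along its axis. Alike and interchangeable with crucible_2.
- crucible_2: Steel crucible, loose, the same as crucible_1 and interchangeable with it; starts in another hole of the block.
- benzoic_jar: Tall white jar with white ribbed cap, loose, 60 mm diameter, 100 mm high over the cap (cap 52 mm diameter, top 20 mm), about 180 g. Origin: centre of its underside; z up. Goes to the calibration tray.
- sample_jar: Shortest jar: clear with a black cap, loose, 54 mm diameter, 80 mm high over the cap (cap 47 mm diameter, top 20 mm), about 130 g. Origin: centre of its underside; z up. Goes to the sample tray.
- seal_ring: Red sealing ring lying flat, loose, 42 mm outside diameter, 24 to 26 mm hole, 8 mm thick, 14 g; gripped across its outside. Origin: centre of its underside; z up. Goes over the pin of the calibration tray, lying flat on the slab (16 mm over the bench) round it.
- oil_jar: Middle-sized clear jar with yellow cap, loose, 56 mm diameter, 90 mm high. Origin: centre of its underside. Stays where it is.
- grease_tin: Flat round tin with blue lid, loose, 64 mm diameter, 33 mm high. Origin: centre of its underside. Stays where it is.

How it is judged:
By the outcome, as a careful person would: the job done as asked, in the order asked, and still so for the second after the job is handed in, with the robot touching nothing.
It also fails if it takes over 141 s, if anything falls off the work surface, if the arm or the gripper's body presses on something with over 40 N, if the wrist force passes 120 N, or if a joint passes its speed limit or range.

## Working session

There is one attempt and no reset: what is moved stays moved. The work goes in short steps, each a Python script; the robot and the scene stay as the last script left them, time stands still between calls to the robot, and variables do not carry over. Pictures are saved under pics/ and viewed, at most 14 in all, crops included, and the job is handed in when it is done.

```bash
mkdir -p pics; ls; python3 - <<'E'
from bench import manip
import cv2
for c in("scene","top"):
    p,d=manip.grab_frame(c); cv2.imwrite(f"pics/{c}0.png",p[:,:,::-1])
    k=manip.get_calibration(c); print(c,k)
    for n in "calibration_tray sample_tray crucible_block crucible_1 benzoic_jar sample_jar seal_ring oil_jar grease_tin".split():
        print(n,[([round(v,3) for v in r["at"]],round(r["confidence"],2)) for r in manip.look_for(c,n)])
print(manip.current_time(), manip.current_tcp_rot())
E
```

```text
pics
scene {'camera_matrix': array([[380.9690727 ,   0.        , 319.96131286],
       [  0.        , 380.9690727 , 199.6832907 ],
       [  0.        ,   0.        ,   1.        ]]), 'R': array([[ 0.77740521, -0.62898777, -0.00393941],
       [-0.29084207, -0.35390252, -0.88891163],
       [ 0.55772038,  0.69219029, -0.45806177]]), 't': array([-0.43259224,  0.21469069,  0.76731506])}
calibration_tray [([0.445, -0.312, 0.015], 0.7)]
sample_tray [([0.443, 0.299, 0.017], 0.69)]
crucible_block [([0.509, -0.051, 0.022], 0.67)]
crucible_1 [([0.51, 0.016, 0.03], 0.45)]
benzoic_jar [([0.631, -0.138, 0.063], 0.72), ([0.418, 0.05, 0.029], 0.26)]
sample_jar [([0.644, -0.021, 0.05], 0.76)]
seal_ring []
oil_jar [([0.63, 0.101, 0.052], 0.71)]
grease_tin [([0.417, 0.051, 0.03], 0.55), ([0.526, -0.051, 0.026], 0.46)]
top {'camera_matrix': array([[500.37741322,   0.        , 309.79914812],
       [  0.        , 500.37741322, 193.41283348],
       [  0.        ,   0.        ,   1.        ]]), 'R': array([[-0.01859949, -0.99967202, -0.0176043 ],
       [-0.99914712,  0.01923319, -0.03653937],
       [ 0.03686597,  0.01690967, -0.99917714]]), 't': array([0.01450515, 0.53639624, 1.14120058])}
calibration_tray [([0.456, -0.298, 0.021], 0.96), ([0.45, 0.309, 0.01], 0.64)]
sample_tray [([0.449, 0.306, 0.012], 0.72)]
crucible_block []
crucible_1 [([0.512, 0.021, 0.015], 0.62), ([0.531, -0.052, 0.012], 0.58)]
benzoic_jar [([0.64, -0.124, 0.097], 0.62)]
sample_jar [([0.655, -0.004, 0.078], 0.62)]
seal_ring [([0.43, -0.078, 0.007], 0.55)]
oil_jar [([0.637, 0.121, 0.091], 0.58)]
grease_tin [([0.425, 0.057, 0.03], 0.63), ([0.451, 0.306, 0.012], 0.54)]
1.0 [[-9.56846449e-01  2.90594001e-01  8.58535190e-06]
 [ 2.90594001e-01  9.56846449e-01  2.40161751e-05]
 [-1.23590708e-06  2.54746436e-05 -1.00000000e+00]]
```

View pics/top0.png

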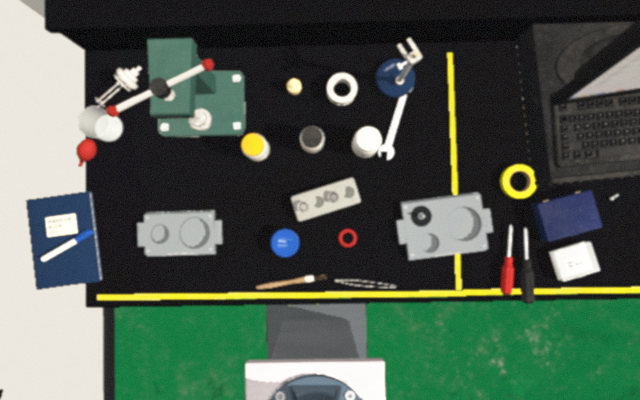

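View pics/scene0.png

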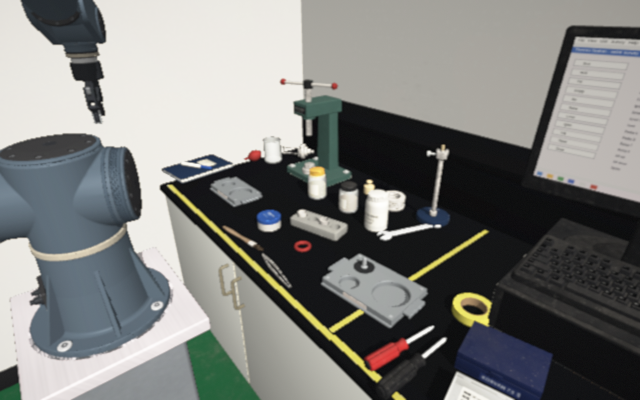

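The top view shows the pin at (421,214), the calibration jar well at (466,222), the sample-tray jar well at (195,233), the ring at (347,238) and the block at (326,199). The jar caps are at (367,141) white, (312,138) black and (255,147) yellow. Next I refine these positions from depth and colour.

```bash
cat > loc.py <<'E'
import numpy as np, cv2
from bench import manip
K=manip.get_calibration("top"); M,R,t=K["camera_matrix"],K["R"],K["t"]
Mi=np.linalg.inv(M)
def cloud(d):
    v,u=np.mgrid[:400,:640]
    return ((np.stack([u,v,np.ones_like(u)],-1)@Mi.T)*d[...,None]-t)@R   # world
def back(uv,z):   # pixel -> world at height z
    r=R.T@Mi@np.array([*uv,1.]); c=-R.T@t
    return c+r*(z-c[2])/r[2]
def near(W,x,y,rad): return np.hypot(W[...,0]-x,W[...,1]-y)<rad
def rect(mask,z):
    m=cv2.morphologyEx(mask.astype(np.uint8),cv2.MORPH_CLOSE,np.ones((3,3)))
    c=max(cv2.findContours(m,0,2)[0],key=cv2.contourArea)[:,0]
    P=np.array([back(p,z)[:2] for p in c],np.float32)*1000
    return cv2.minAreaRect(P)
def circ(mask,z):
    c=max(cv2.findContours(mask.astype(np.uint8),0,2)[0],key=cv2.contourArea)[:,0]
    P=np.array([back(p,z)[:2] for p in c],np.float32)*1000
    return cv2.minEnclosingCircle(P)
E
python3 - <<'E'
from loc import *
p,d=manip.grab_frame("top"); W=cloud(d); hsv=cv2.cvtColor(p,cv2.COLOR_RGB2HSV)
np.savez("f0.npz",p=p,d=d)
print("table z",np.median(W[270:280,200:250,2]), W[270:280,200:250,2].std())
for n,x,y,h in(("benz",.64,-.124,.1),("samp",.655,-.004,.08),("oil",.637,.121,.09),("tin",.425,.057,.033)):
    m=near(W,x,y,.05)&(abs(W[...,2]-h)<.012); print(n,circ(m,h),np.median(W[m][:,2]),W[m][:,:2].mean(0))
red=((hsv[...,0]<10)|(hsv[...,0]>170))&(hsv[...,1]>120)&near(W,.43,-.078,.05); print("ring",circ(red,.008),W[red].mean(0))
g=(hsv[...,1]<60)&(hsv[...,2]>90)
print("block",rect(g&near(W,.52,-.03,.1),.022))
print("cal",rect(g&near(W,.456,-.3,.15),.016))
print("sam",rect(g&near(W,.45,.306,.13),.016))
for n,a in(("A",p[185:225,285:367]),):pass
big=np.hstack([cv2.resize(p[175:265,390:500],None,fx=3.6,fy=3.6,interpolation=2),cv2.resize(p[175:265,280:390],None,fx=3.6,fy=3.6,interpolation=2)])
big2=cv2.resize(p[190:270,130:230],None,fx=3,fy=3,interpolation=2)
o=np.zeros((570,big.shape[1],3),np.uint8);o[:324]=big;o[324:564,:300]=big2
cv2.imwrite("pics/crop.png",o[:,:,::-1])
E
```

```text
table z -0.0003830878990431463 0.07328223359126901
benz ((646.9885864257812, -122.4933853149414), 26.107460021972656) 0.09890612844130774 [ 0.64761998 -0.12248225]
samp ((657.211669921875, -1.7818242311477661), 23.537580490112305) 0.07909619975689583 [ 0.65719076 -0.00207917]
oil ((641.723388671875, 125.1757583618164), 24.192419052124023) 0.08937355214151219 [0.6418947  0.12505234]
tin ((426.3014831542969, 63.58416748046875), 31.57973289489746) 0.03160049065370685 [0.42623202 0.06358743]
ring ((433.3426208496094, -79.59696197509766), 24.66329002380371) [ 0.43340409 -0.07993316  0.00303364]
block ((522.4657592773438, -31.292335510253906), (63.58444595336914, 153.7393798828125), 16.450578689575195)
cal ((456.5126647949219, -299.8266906738281), (135.52194213867188, 216.59127807617188), 6.525503158569336)
sam ((451.6324462890625, 304.70611572265625), (103.59132385253906, 196.87078857421875), 0.7970771789550781)
```

View pics/crop.png

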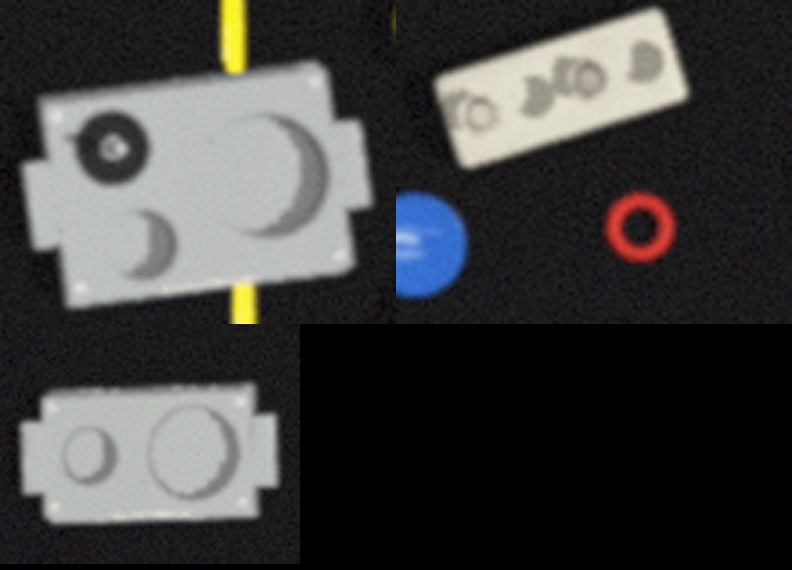

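The crop shows the pin disc at (421.1,215.8), the crucible rims at (303.9,206.7) and (333.3,196.7), and the ring at (347.8,238.3). I'll cross-check these against the rectangle fits.

```bash
python3 - <<'E'
from loc import *
def P(c,th,o):
    a=np.radians(th);return (np.array(c)+[o[0]*np.cos(a)-o[1]*np.sin(a),o[0]*np.sin(a)+o[1]*np.cos(a)]).round(1)
cal=((456.5,-299.8),6.5);sam=((451.6,304.7),.8);blk=((522.5,-31.3),16.45)
q=lambda u,z:(back(u,z)[:2]*1000).round(1)
print("pin",P(*cal,(30,50)),q((421.1,215.8),.016)); print("calwell",P(*cal,(0,-44)),P(*cal,(-33,40)))
print("cr1",P(*blk,(0,54)),q((303.9,206.7),.033));print("cr2",P(*blk,(0,-18)),q((333.3,196.7),.033))
print("ring",q((347.8,238.3),.008))
print("samjar",P(*sam,(0,-34)),q((130+193/3,190+(452-324)/3),.012)); print("samcr",P(*sam,(0,46)),q((130+90/3,190+(456-324)/3),.012))
f=np.load("f0.npz");W=cloud(f["d"])
for n,x,y,r in(("cr1",.507,.0205,.014),("cr2",.5276,-.0486,.014)):
    m=near(W,x,y,.018)&(W[...,2]>.028); print(n,m.sum(),W[m].mean(0) if m.any() else 0)
m=near(W,.48,-.247,.02)&(W[...,2]>.03); print("pintip",m.sum(),W[m].mean(0) if m.any() else 0)
for n,c,r in(("cal",(.4565,-.2998),.14),("sam",(.4516,.3047),.12),("blk",(.5225,-.0313),.1)):
    m=near(W,*c,r)&(abs(W[...,2]-(.022 if n=="blk" else .016))<.005); print(n,rect(m,.022 if n=="blk" else .016))
E
```

```text
pin [ 480.6 -246.7] [ 480.5 -248.1]
calwell [ 461.5 -343.5] [ 419.2 -263.8]
cr1 [507.2  20.5] [506.   17.8]
cr2 [527.6 -48.6] [527.3 -48.8]
ring [432.  -80.9]
samjar [452.1 270.7] [451.3 271.5]
samcr [451.  350.7] [449.7 350.8]
cr1 18 [0.50769609 0.0218486  0.03166435]
cr2 20 [ 0.52599082 -0.04781322  0.03207838]
pintip 15 [ 0.48131912 -0.24591016  0.03802754]
cal ((456.0387268066406, -298.87786865234375), (125.50216674804688, 213.35781860351562), 6.365323066711426)
sam ((450.93768310546875, 305.9104919433594), (92.38643646240234, 194.33541870117188), 0.7746865749359131)
blk ((522.385009765625, -30.270919799804688), (59.70930099487305, 149.5090789794922), 16.432506561279297)
```

```bash
cat > h.py <<'E'
import numpy as np, cv2
from bench import manip
def fr(c,deg,o):
    a=np.radians(deg); return np.array(c)+[o[0]*np.cos(a)-o[1]*np.sin(a),o[0]*np.sin(a)+o[1]*np.cos(a)]
CAL=((.456,-.299),6.4); SAM=((.451,.3055),.8); BLK=((.5224,-.0307),16.45)
def rot(deg):   # tool down, closing line at angle deg; half turn nearest to the present joints
    a=np.radians(deg); c,s=np.cos(a),np.sin(a); return np.array([[-s,c,0],[c,s,0],[0,0,-1.]])
def ori(p,deg):
    q=manip.current_qpos(); best=None
    for d in(deg,deg+180):
        k=manip.inverse_kinematics(p,rot(d))
        if k is not None:
            c=np.abs(np.array(k)-q).max()
            if best is None or c<best[0]: best=(c,rot(d))
    return best[1]
def over(xy,z,deg):
    p=[*xy,z]; manip.move_ptp(p,ori(p,deg))
def line(xy,z,v=.15): manip.move_l([*xy,z],max_speed=v)
def stat(s): print(s,"t=%.1f"%manip.current_time(),np.round(manip.current_ee_pos(),4),"F",np.round(manip.current_force(),1),"w %.3f"%manip.current_grip_width(),"gf %.1f"%manip.current_grip_force())
def snap(c,n):
    p,d=manip.grab_frame(c); cv2.imwrite(f"pics/{n}.png",p[:,:,::-1]); return p,d
def jar(src,dst,zg,open_,grip,dp,dd,rel):
    over(src,.19,dp); manip.set_gripper(open_); line(src,zg,.12); stat("at")
    manip.set_gripper(0,grip); stat("grip")
    line(src,.16,.12); stat("up"); over(dst,.16,dd); line(dst,zg+.014,.1)
    line(dst,zg+.005,.02); stat("low")
    line(dst,zg+.004,.02); stat("low2")
    manip.set_gripper(rel); manip.dwell(.1); line(dst,.2,.15); stat("done")
E
python3 - <<'E'
from h import *
jar((.6473,-.1225),fr(*CAL,(0,-44)),.036,1.0,40,80,54,.95)
snap("scene","s1")
E
```

```text
at t=5.6 [ 0.6478 -0.1226  0.0368] F [0.4 0.3 0.6] w 1.002 gf 0.0
grip t=5.9 [ 0.6478 -0.1228  0.0369] F [-0.2 -2.1  6. ] w 0.678 gf 43.0
up t=7.1 [ 0.6469 -0.1224  0.159 ] F [ 0.5 -0.5 -2.3] w 0.679 gf 42.7Traceback (most recent call last):
  File "<stdin>", line 2, in <module>
  File "h.py", line 25, in jar
    line(src,.16,.12); stat("up"); over(dst,.16,dd); line(dst,zg+.014,.1)
                                   ~~~~^^^^^^^^^^^^
  File "h.py", line 17, in over
    p=[*xy,z]; manip.move_ptp(p,ori(p,deg))
                                ~~~^^^^^^^
  File "h.py", line 15, in ori
    return best[1]
           ~~~~^^^
TypeError: 'NoneType' object is not subscriptable
```

```bash
python3 - <<'E'
from h import *
print(np.round(manip.current_qpos(),2))
for n,dst in(("calj",fr(*CAL,(0,-44))),("calc",fr(*CAL,(-33,40))),("pin",fr(*CAL,(30,50))),("samj",fr(*SAM,(0,-34))),("samc",fr(*SAM,(0,46))),("ring",(.432,-.080)),("cr",fr(*BLK,(0,54))),("sj",(.6572,-.0019))):
    for z in(.16,.05):
        print(n,dst,z,[d for d in range(-180,180,15) if manip.inverse_kinematics([*dst,z],rot(d)) is not None])
k=manip.inverse_kinematics([*fr(*CAL,(0,-44)),.16],rot(-90)); print(k)
E
```

```text
[-0.26  0.62  1.41  0.    1.11 -1.65]
calj [  5.36063302 -44.02478844] 0.16 []
calj [  5.36063302 -44.02478844] 0.05 []
calc [-36.79709862  35.773242  ] 0.16 []
calc [-36.79709862  35.773242  ] 0.05 []
pin [24.69559096 52.73346392] 0.16 []
pin [24.69559096 52.73346392] 0.05 []
samj [  0.92571413 -33.69118582] 0.16 []
samj [  0.92571413 -33.69118582] 0.05 []
samc [-0.1912603 46.3010161] 0.16 []
samc [-0.1912603 46.3010161] 0.05 []
ring (0.432, -0.08) 0.16 [-180, -165, -150, -135, -120, -105, -90, -75, -60, -45, -30, -15, 0, 15, 30, 45, 60, 75, 90, 105, 120, 135]
ring (0.432, -0.08) 0.05 [-180, -165, -150, -135, -120, -105, -90, -75, -60, -45, -30, -15, 0, 15, 30, 45, 60, 75, 90, 105, 120, 135]
cr [-14.76923946  51.75892987] 0.16 []
cr [-14.76923946  51.75892987] 0.05 []
sj (0.6572, -0.0019) 0.16 [-165, -150, -135, -120, -105, -90, -75, -60, -45, -30, -15, 0, 15, 30, 45, 60, 75, 90, 105, 120, 135, 150]
sj (0.6572, -0.0019) 0.05 [-165, -150, -135, -120, -105, -90, -75, -60, -45, -30, -15, 0, 15, 30, 45, 60, 75, 90, 105, 120, 135, 150]
None
```

The cause is a unit bug: the offsets were in mm. I'll fix that and carry on holding the jar.

```bash
sed -i 's|a=np.radians(deg); return|a=np.radians(deg); o=np.array(o)/1000; return|' h.py
python3 - <<'E'
from h import *
dst=fr(*CAL,(0,-44)); zg=.036; print(dst)
stat("hold"); over(dst,.16,54); line(dst,zg+.014,.1); stat("a")
line(dst,zg+.005,.02); stat("low"); line(dst,zg+.004,.02); stat("low2")
E
```

```text
[ 0.46090463 -0.34272579]
hold t=7.1 [ 0.6469 -0.1224  0.159 ] F [ 0.5 -0.5 -2.3] w 0.679 gf 42.7
a t=9.5 [ 0.4612 -0.343   0.0506] F [ 0.2 -0.4 -2. ] w 0.685 gf 42.8
low t=10.1 [ 0.4609 -0.3427  0.041 ] F [-0.1 -0.4 -1. ] w 0.680 gf 42.9
low2 t=10.3 [ 0.461  -0.3428  0.0409] F [-3.9  3.2 11.3] w 0.683 gf 44.1
```

```bash
cat >> h.py <<'E'
def cruc(src,dst,dp,dd):
    over(src,.10,dp); manip.set_gripper(.5); line(src,.0235,.1); stat("at")
    manip.set_gripper(0,25); stat("grip")
    line(src,.075,.08); stat("up")
    if manip.current_grip_width()<.15: raise SystemExit("missed")
    over(dst,.13,dd); line(dst,.034,.12); line(dst,.0212,.02); stat("low")
    manip.set_gripper(.45); manip.dwell(.1); line(dst,.15,.15); stat("done")
E
python3 - <<'E'
from h import *
dst=fr(*CAL,(0,-44))
manip.set_gripper(.95); manip.dwell(.1); line(dst,.2,.15); stat("rel")
src=fr(*BLK,(0,-18)); manip.move_ptp([*src,.2],ori([*src,.2],16.5)); manip.set_gripper(.5)
line(src,.0235,.12); stat("at"); manip.set_gripper(0,25); stat("grip"); snap("scene","s1")
line(src,.085,.08); stat("up"); p,d=snap("scene","s2")
a=cv2.imread("pics/s1.png")[130:330,230:440];b=p[130:330,230:440,::-1]
cv2.imwrite("pics/c2.png",cv2.resize(np.hstack([a,b]),(798,380),interpolation=2))
E
```

```text
rel t=12.0 [ 0.4606 -0.3424  0.1991] F [ 0.2 -0.4 -1.2] w 0.950 gf 0.0
at t=15.2 [ 0.5279 -0.048   0.0241] F [ 0.5 -0.4  0.1] w 0.498 gf 0.0
grip t=15.5 [ 0.5277 -0.048   0.0239] F [-1.6 -0.4  4.1] w 0.260 gf 24.4
up t=16.5 [ 0.5272 -0.0479  0.0846] F [ 0.1  0.2 -0.1] w 0.262 gf 24.5
```

View pics/c2.png

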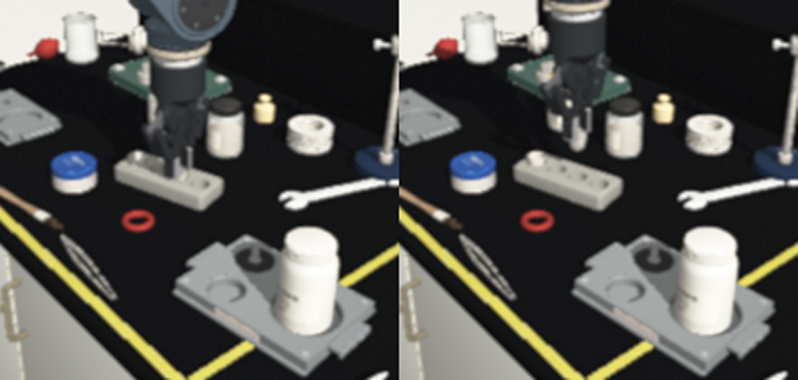

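The jar stands upright in the big well, and the crucible is held at about (578,130) in the crop. I'll place it, then pick up the ring with a force-guarded descent.

```bash
python3 - <<'E'
from h import *
dst=fr(*CAL,(-33,40))
over(dst,.13,6.4); line(dst,.032,.12); line(dst,.0212,.02); stat("low")
manip.set_gripper(.45); manip.dwell(.1); line(dst,.13,.15); stat("done")
src=(.4323,-.0805); over(src,.1,90); manip.set_gripper(.62); line(src,.008,.12); stat("ring")
f0=manip.current_force()[2]
for z in(.005,.003,.001,-.001,-.003):
    line(src,z,.03); stat(z)
    if manip.current_force()[2]-f0>4: break
snap("scene","s3"); manip.set_gripper(0,25); stat("grip"); line(src,.08,.1); stat("up")
p,d=snap("scene","s4")
a=cv2.imread("pics/s3.png")[130:330,230:440];b=p[130:330,230:440,::-1]
cv2.imwrite("pics/c3.png",cv2.resize(np.hstack([a,b]),(798,380),interpolation=2))
E
```

```text
low t=19.2 [ 0.4187 -0.2629  0.0212] F [-0.9  0.2  3.1] w 0.262 gf 24.7
done t=20.5 [ 0.4184 -0.2626  0.1293] F [ 0.3  0.6 -0.7] w 0.447 gf 0.0
ring t=22.7 [ 0.4326 -0.0806  0.0085] F [-0.8  1.2  0.7] w 0.622 gf 0.0
0.005 t=22.9 [ 0.4324 -0.0805  0.0052] F [ 0.6 -0.6 -0.3] w 0.617 gf 0.0
0.003 t=23.2 [ 0.4323 -0.0805  0.003 ] F [-0.7  0.8 -0.3] w 0.618 gf 0.0
0.001 t=23.4 [ 0.4322 -0.0805  0.0009] F [-0.7 -0.   1.2] w 0.622 gf 0.0
-0.001 t=23.7 [ 0.4322 -0.0805 -0.0011] F [-0.2 -0.4  0. ] w 0.618 gf 0.0
-0.003 t=23.9 [ 0.4322 -0.0805 -0.0031] F [-0.1 -0.9  0.6] w 0.615 gf 0.0
grip t=24.3 [ 0.434  -0.081  -0.0015] F [-1.2  0.2 24.6] w 0.463 gf 31.2
up t=25.2 [ 0.4319 -0.0804  0.0795] F [-0.6 -0.2 -0.5] w 0.461 gf 25.2
```

View pics/c3.png

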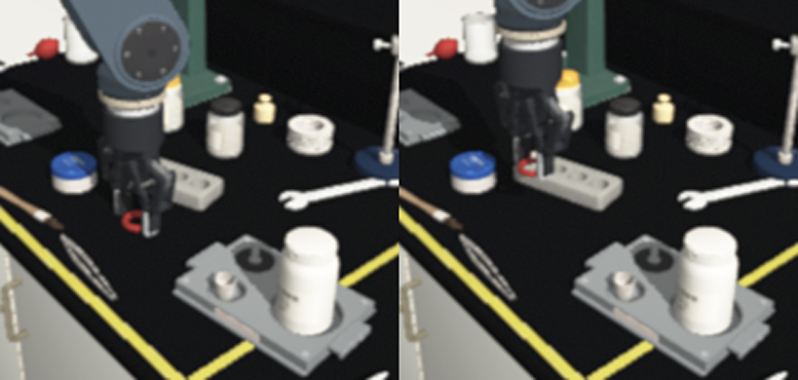

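The crucible is in its small well at (222,285), and the ring is held at (530,167) in the crop. Next it goes over the pin.

```bash
python3 - <<'E'
from h import *
dst=fr(*CAL,(30,50)); print(dst)
over(dst,.1,96.4); line(dst,.05,.1); stat("above")
for z in(.042,.034,.026,.021,.018,.0165):
    line(dst,z,.04); stat(z)
    if manip.current_force()[2]>6: break
manip.set_gripper(.62); manip.dwell(.1); line(dst,.12,.12); stat("up")
over((.44,-.12),.2,96)
p,d=snap("scene","s5"); q,d=snap("top","t5")
cv2.imwrite("pics/c5.png",np.hstack([cv2.resize(p[235:335,310:440,::-1],(390,300),interpolation=2),cv2.resize(q[175:275,380:510,::-1],(390,300),interpolation=2)]))
E
```

```text
[ 0.48023959 -0.24596754]
above t=26.7 [ 0.4804 -0.2458  0.0503] F [ 0.  -1.1  0.7] w 0.462 gf 25.2
0.042 t=27.0 [ 0.4801 -0.2459  0.0419] F [ 0.1  0.5 -1.1] w 0.461 gf 25.2
0.034 t=27.4 [ 0.4801 -0.2459  0.0337] F [ 0.3 -0.3 -0.6] w 0.462 gf 25.2
0.026 t=27.7 [ 0.4801 -0.2459  0.0257] F [0.3 0.6 0.7] w 0.465 gf 25.2
0.021 t=28.0 [ 0.4801 -0.2459  0.0207] F [ 0.8 -0.   0.2] w 0.461 gf 25.2
0.018 t=28.2 [ 0.4802 -0.2459  0.0178] F [-0.   0.2  0.1] w 0.459 gf 25.2
0.0165 t=28.5 [ 0.4802 -0.246   0.0165] F [-0.9  0.1 -0.4] w 0.459 gf 25.2
up t=29.9 [ 0.4799 -0.2458  0.1194] F [-0.2  0.3 -0.5] w 0.619 gf 0.0
```

View pics/c5.png

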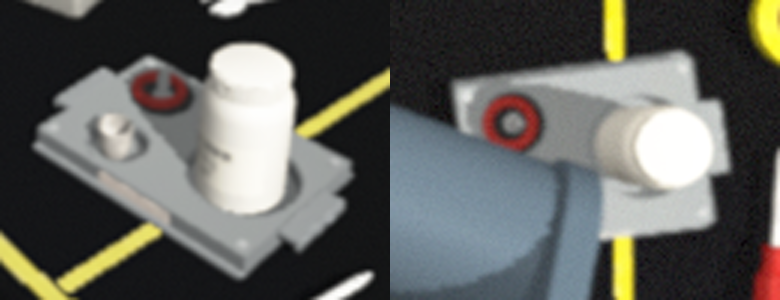

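The ring lies flat around its pin at (160,90) left and (513,122) right. The jar and crucible stand in their wells. Now the sample kit.

```bash
python3 - <<'E'
from h import *
jar((.6572,-.0019),fr(*SAM,(0,-34)),.022,1.0,40,90,120,.95)
cruc(fr(*BLK,(0,54)),fr(*SAM,(0,46)),16.5,.8)
over((.35,0.0),.3,90)
p,d=snap("scene","s6"); q,d=snap("top","t6"); np.savez("f6.npz",p=q,d=d)
cv2.imwrite("pics/c6.png",np.vstack([cv2.resize(p[140:330,190:440,::-1],(500,380),interpolation=2),cv2.resize(q[115:280,130:510,::-1],(500,217),interpolation=2)]))
E
```

```text
at t=33.6 [ 0.6576 -0.0019  0.0228] F [ 0.4  0.2 -0.2] w 0.996 gf 0.0
grip t=34.0 [ 0.6576 -0.002   0.0227] F [-0.5 -0.9  5.8] w 0.606 gf 42.3
up t=35.3 [ 0.6568 -0.0019  0.1591] F [-0.   0.  -2.2] w 0.609 gf 42.0
low t=38.6 [0.4514 0.2715 0.0269] F [-0.1 -0.3 -1.5] w 0.609 gf 42.0
low2 t=38.8 [0.4516 0.2716 0.0266] F [-2.1 -0.8  7.6] w 0.607 gf 42.9
done t=40.6 [0.4511 0.2713 0.1992] F [ 0.4 -0.6 -1. ] w 0.947 gf 0.0
at t=43.2 [0.5074 0.0211 0.0239] F [-0.2  0.  -0.3] w 0.499 gf 0.0
grip t=43.5 [0.5075 0.021  0.0241] F [-1.7 -0.4  5. ] w 0.258 gf 24.5
up t=44.3 [0.5069 0.0211 0.0747] F [-0.5 -0.2  0.3] w 0.258 gf 24.5
low t=47.3 [0.4503 0.3515 0.0213] F [-2.  -0.4  4.6] w 0.259 gf 24.9
done t=48.8 [0.4499 0.3512 0.1491] F [-0.1  0.1 -0.8] w 0.448 gf 0.0
```

View pics/c6.png

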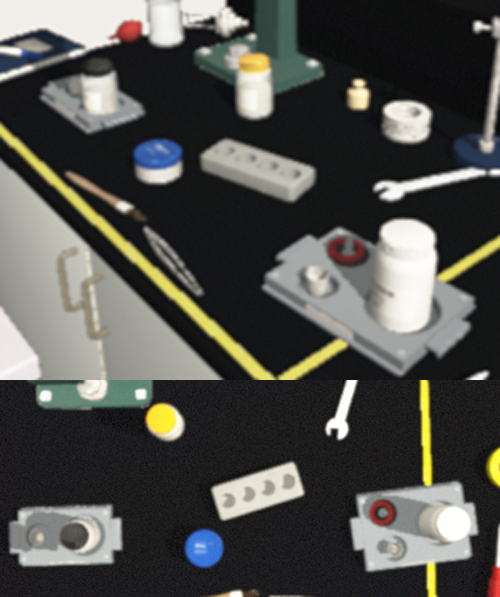

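The block is empty, and both jars stand in their wells: black cap at (97,75), white at (405,270). The crucibles are in their small wells, the ring is on its pin at (347,248), and the yellow-cap jar and tin haven't moved. I'll check heights by depth before handing in.

```bash
python3 - <<'E'
from h import *
from loc import *
f=np.load("f6.npz");W=cloud(f["d"]);hsv=cv2.cvtColor(f["p"],cv2.COLOR_RGB2HSV)
for n,c,h,r in(("benz",fr(*CAL,(0,-44)),.104,.05),("samp",fr(*SAM,(0,-34)),.084,.05),("oil",(.6418,.1252),.09,.05),("tin",(.4263,.0636),.033,.05),("crC",fr(*CAL,(-33,40)),.029,.02),("crS",fr(*SAM,(0,46)),.029,.02)):
    m=near(W,*c,r)&(abs(W[...,2]-h)<.008); print(n,c,m.sum(),W[m].mean(0).round(4))
m=(hsv[...,1]>110)&((hsv[...,0]<10)|(hsv[...,0]>170))&near(W,*fr(*CAL,(30,50)),.04); w=W[m]
print("ring",m.sum(),np.median(w,0),np.percentile(w[:,2],[10,90]),np.linalg.lstsq(np.c_[w[:,:2]-w[:,:2].mean(0),np.ones(len(w))],w[:,2],rcond=None)[0])
E
```

```text
benz [ 0.46090463 -0.34272579] 482 [ 0.4628 -0.339   0.1028]
samp [0.45147471 0.27150331] 364 [0.4526 0.2728 0.0834]
oil (0.6418, 0.1252) 385 [0.6421 0.1254 0.0892]
tin (0.4263, 0.0636) 622 [0.4262 0.0636 0.0318]
crC [ 0.4187469  -0.26292776] 26 [ 0.4175 -0.2641  0.0268]
crS [0.45035774 0.35149552] 43 [0.4494 0.3538 0.0267]
ring 192 [ 0.48054061 -0.24514907  0.0217985 ] [0.01567873 0.02512463] [-0.00097441  0.05445391  0.0211508 ]
```

```bash
python3 -c "
from bench import manip
manip.dwell(.3); print(manip.sign_off())"
```

```text
the job is handed in; nothing more can be done
None
```

Both kits are made up as asked and handed in at about 50 s of the 141 s limit; the final camera and depth check showed every piece in its place and the yellow-cap jar and grease tin unmoved.

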